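# Hang up the caddy, release the locker's two catches and hold its gate wide

## Task

The parts caddy stands in the way of the tool locker's gate: first hang it by its bail on the hook beside the locker, without tipping it, and leave it hanging there by itself. Then squeeze the outer catch (at the gate's free end) fully together, after it the inner catch, take the gate's upright pull post, swing the gate open past its detent and hold it wide, about square to the front of the locker or more. The gate closes itself, so finish while still holding it wide open by the post, keeping still; leave the things lying about where they are.

Things in the scene. Friction and masses are not known exactly. Their poses are not given: they have to be found in the camera images.
- locker: low plywood tool locker, fixed, with a barred steel gate in front. Origin on the surface; +x from the gate to the back, +y to the hinge side. In its frame (mm): carcass x -60..70, y -110..125, flat top at z 100; closed gate 14 thick, 150 long, x -74..-60, y -55..95, z 8..100. On the top: detent disc at the hinge, to z 107; linkage cover x 28..50, y -44..44, to z 109.
- outer_pinch (a point): outer catch, nearer the gate's free end: top centre, 145 mm above the surface, of its two upright flat steel posts as they stand when squeezed; locker's axes. Posts 16 mm along x, 8 along y, free above z 114. Fixed post: y -10..-2 from here; sliding post: y 16..24 at rest, 2..10 squeezed (pair 34 mm wide at rest, 20 squeezed).
- inner_pinch (a point): inner catch, nearer the hinge, 80 mm to +y of the outer one: same posts, sizes and offsets. A cross pin blocks it until the outer catch is squeezed.
- catch_outer (a joint): travel of the outer catch's sliding post toward the fixed one (locker's -y), m: near 0 (up to 0.003) at rest, 0.014 fully squeezed; counts above 0.0115. Stiff, about 6 N; stays where it is left. It unhooks one of the gate's two ears and draws the cross pin back.
- catch_inner (a joint): travel of the inner catch's sliding post, m, the same way: 0 at rest, 0.014 fully squeezed; counts above 0.0115; about 6 N; stays where it is left. Blocked until the outer catch is squeezed; the gate cannot open until both are.
- gate (a joint): gate angle about its upright hinge, rad: 0 shut, limit 1.8. Opens toward the robot, clockwise from above (from the locker's -y toward its -x). A damped spring shuts it (0.06 Nm at 0, 0.38 at 1.6; 0.25 Nms damping); a sprung detent resists from 0.55 to 0.8 (about 0.5 Nm more); let go beyond, it falls back to rest against the detent near 1.0. Wide: above 1.35.
- gate_hinge (a point): point on the gate's upright hinge axis, 100 mm above the surface; fixed, locker's axes.
- post_top (a point): centre of the top of the gate's pull post: round upright steel, 14 mm diameter, top 137 mm and foot 62 mm above the surface. It stands at (-33, -120) mm from the hinge axis in the gate's frame, which is the locker's when shut and turns with the gate. Free all round above z 82, 19 mm from the gate's front.
- pull_post: the gate's pull post with its bracket, carried by the gate and turning with it. Origin at surface height under the gate's mid-plane, 120 mm from the hinge.
- caddy: small open aluminium parts caddy with wooden slips in it, 64 (x) by 84 (y) by 30 mm, about 0.2 kg, loose, in front of the gate. Origin at the centre of its underside. A rigid round steel bail, 10 mm thick, rises from its two ends; its level top bar runs along the caddy's y from -38 to 38 mm, centre line 114 mm above the underside.
- bail_mid (a point): middle of the bail's top bar, on its centre line; caddy's axes.
- hook: stand with an upturned hook, fixed to the locker 175 mm to its -y; origin on the surface, locker's axes. The hook is an 8 mm round rod, centre line 168 mm high, from its 12 mm post at x = 45 mm forward to x = -30, then turned up to its tip at x = -42, top 190 mm high.
- hook_seat (a point): upper side of the hook's rod where the bail shall hang: x = -20 mm of the hook, 172 mm above the surface; the bail's centre line rests 5 mm higher, its bar across the rod. Locker's axes.
- sanding_block: sanding block, 60 x 108 x 34 mm, bystander; origin at the centre of its underside.
- tape_roll: roll of masking tape lying flat, 96 mm across, 25 mm high, bystander; origin at the centre of its underside.
- caul: small wooden caul block, 34 x 75 x 28 mm, bystander; origin at the centre of its underside.

How it is judged:
By the outcome, as a careful person would: the job done as asked, in the order asked, and still so for the second after the job is handed in, while the arm keeps its last pose, push and grip.
It also fails if it takes over 64 s, if anything falls off the work surface, if the arm or the gripper's body presses on something with over 40 N, if the wrist force passes 120 N, or if a joint passes its speed limit or range.

## Robot

A 6-joint arm with a two-finger parallel gripper is mounted at the origin on a cart in front of the work surface, level with it; the furniture and walls round the work are solid. World frame = base frame: x ahead of the robot, y to its left, z up, the work surface at z = 0. Lengths are in m, angles in rad, forces in N, time in s.
With the tool pointing down it reaches from about 0.35 to 0.775 m from the base axis. Payload 7.3 kg.
Tool frame: the origin (TCP) lies at the centre of the arm's flange, where the gripper is bolted on; the fingertips stand 178 mm ahead of it and the grasp point (between the pads) lies 159 mm ahead of it (tip_extent is the distance from the TCP to the fingertips, in m); z points along the fingers, y is the line along which they close (so a half turn about z gives the same grasp; the last joint's range is limited). The gripper opens to 92 mm and grips with 3 to 60 N. Pads are 19 mm wide; open, the fingers measure 130 mm over their backs; the gripper's body (75 mm by 190 mm) begins 47 mm behind the grasp point.
Start: joints at [1.061, 0.342, 1.524, -0, 1.275, -0.146], TCP at [0.187, 0.491, 0.405] pointing down, gripper open.
Joint ranges: [-2.53, 2.53], [-0.77, 2.02], [0.04, 2.7], [-1, 4.14], [0.28, 2.66], [-3.11, 3.11]. Speed limits (rad/s): [2.57, 2.57, 3.14, 3.14, 3.14, 3.14].

## Interface

Orientations are given as [roll, pitch, yaw] about the fixed x, y, z axes, in that order (R = Rz(yaw) Ry(pitch) Rx(roll)).
In Python, from cell import * gives the robot as it stands.
- The arm moves only by the tool arm_command, never from a script. Its arguments are lists of equal length, an entry for each row: "xyz": the shift along the world's x, y, z in mm, a list of three; "spin": the turn about the world's z in degrees. In form: {"xyz": [[tx, ty, tz], ...], "spin": [spin, ...]}. A call has 1 to 20 rows; each row shifts and turns the commanded pose from where the row before left it; what a row does not reach is not made up. A row lasts 1/10 s, in which the tool goes at most 50 mm and 8.59 degrees, less where a joint would pass 70% of its speed; a pose out of reach is approached as far as the arm can. A call with a gripper value outside its range is refused whole. "jaw" is the opening, from -1 (shut) to 1 (fully open), set as the call begins (left out, the last holds). The fingers move at their own pace and stop on an object; "squeeze" is the grip in N (left out, the last holds). Time passes only in rows, so rows that do not move let the fingers close. It gives the time, the measured TCP pose, the force, the opening and the grip force at its end, in the units of the state.
- observe(): the state, without advancing time (a new reading comes with each control period).
- read_camera(name): name is "scene" or "top" or "wrist"; returns a dict with "img" (480x640x3 uint8, red, green, blue), "depth" (480x640 float32, m along the optical axis (not along the pixel's ray), 0 where there is no reading), "fx", "fy", "cx", "cy" (pixels), "world_from_camera" (4x4, takes a point from camera to world coordinates). Camera axes: x right, y up, looking along -z (the intrinsics and any distortion apply to the point x, -y, -z); pixel columns grow to the right and rows downward; lengths in m; the calibration is good to about 2 mm. A picture is of the moment at which its call begins.
- hand_in(): hands the job in; it is judged then, once.
The state is a dict: "time": time; "qpos": joint angles; "qvel": joint speeds; "joint_efforts": joint torques, N m; "tool_pos": TCP position; "tool_rot": TCP orientation; "contact_force": force on the tool from outside, world axes, zero at the start; "torque": the same for the moment, N m; "opening": finger opening in m; "grip_force": force on a finger pad.
Only numpy, scipy, OpenCV 4.12 (cv2) and the standard library are available. Lean on these libraries where they do the work, as an engineer would, in place of code of your own. Each camera call takes 0.05 s, during which the arm holds its last target. There are 200 camera calls.

## Working session

There is one attempt and no reset: what is moved stays moved. The work goes in short steps, Python scripts to look and compute and a tool call to move; the robot and the scene stay as the last step left them, time stands still between calls to the robot, and variables do not carry over. Pictures are saved under pics/ and viewed, at most 10 in all, crops included, and the job is handed in when it is done.

Besides the shell and the picture viewer there is one more tool, called after "Emit:" as name(argument=value, ...), one argument or row to a line, values as JSON. arm_command: Moves the arm, as the interface text tells. Its arguments: {"type":"object","properties":{"xyz":{"type":"array","items":{"type":"array","items":{"type":"number"}}},"spin":{"type":"array","items":{"type":"number"}},"jaw":{"type":"number"},"squeeze":{"type":"number"}},"required":["xyz","spin"]}

```bash
mkdir -p pics
cat > h.py <<'E'
from cell import *
import numpy as np, cv2
def cloud(c):
    v,u=np.mgrid[0:480,0:640]; d=c['depth']
    p=np.stack([(u-c['cx'])/c['fx']*d,-(v-c['cy'])/c['fy']*d,-d,np.ones_like(d)],-1)
    w=(p@np.array(c['world_from_camera']).T)[...,:3]; w[d<=0]=np.nan
    return w
def snap(n,f):
    c=read_camera(n); cv2.imwrite(f,c['img'][...,::-1]); np.save('/tmp/%s.npy'%n,cloud(c)); return c
E
python3 - <<'E'
from h import *
for n in('top','scene'):
    c=snap(n,f'pics/{n}0.png'); print(n,c['fx'],np.round(c['world_from_camera'],3).tolist(), c.keys())
print(observe())
E
```

```text
top 568.7315801794794 [[0.017, 0.997, -0.07, 0.452], [-1.0, 0.016, -0.007, -0.061], [-0.006, 0.07, 0.998, 1.282], [0.0, 0.0, 0.0, 1.0]] dict_keys(['img', 'depth', 'fx', 'fy', 'cx', 'cy', 'world_from_camera'])
scene 542.6414431350029 [[-0.771, -0.433, 0.467, 0.977], [0.637, -0.503, 0.584, 0.455], [-0.018, 0.748, 0.664, 0.707], [0.0, 0.0, 0.0, 1.0]] dict_keys(['img', 'depth', 'fx', 'fy', 'cx', 'cy', 'world_from_camera'])
{'time': 0.1, 'qpos': array([ 1.06103492e+00,  3.42635045e-01,  1.52491451e+00, -9.11825260e-06,
        1.27540277e+00, -1.45995390e-01]), 'qvel': array([ 1.17141343e-03, -3.01656530e-03, -3.73540153e-03,  6.50499042e-04,
        1.08016461e-05,  7.19306985e-04]), 'joint_efforts': array([ 1.36507129e-03, -4.32002699e+01, -2.44693851e+01,  7.19034160e-02,
        5.25773806e-02, -6.02084015e-05]), 'tool_pos': array([0.18671107, 0.49054669, 0.40412608]), 'tool_rot': array([-3.14024617e+00, -1.89175203e-04,  2.77782917e+00]), 'contact_force': array([ 1.24181153, -0.64306121,  0.46392389]), 'torque': array([ 0.04839865, -0.01921787,  0.01217068]), 'grip_force': 0.0, 'opening': 0.09175222366071252}
```

View pics/top0.png

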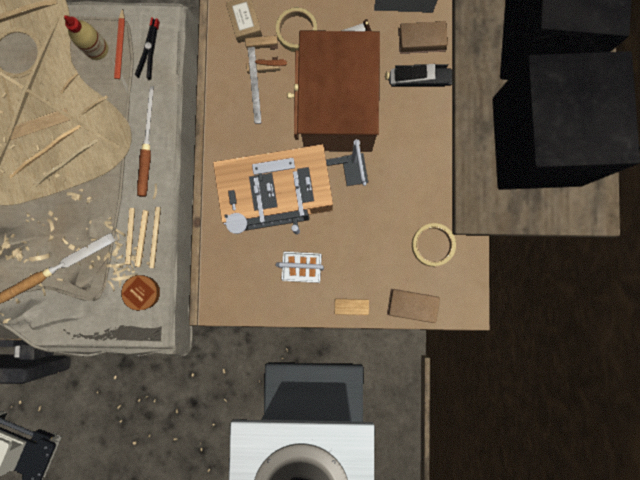

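View pics/scene0.png

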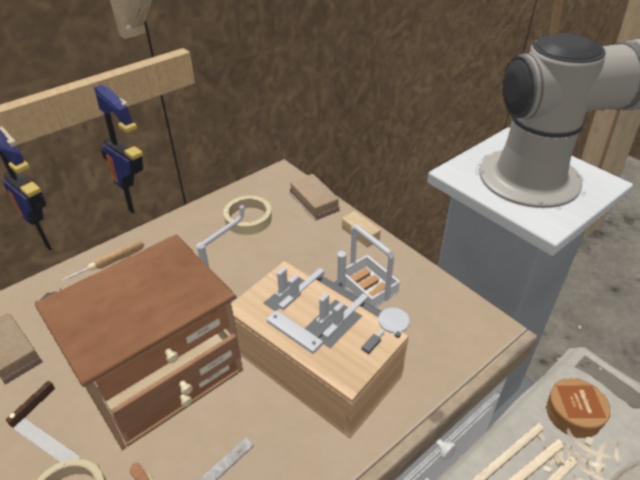

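Run:
```python
from h import *
T=np.load('/tmp/top.npy');S=np.load('/tmp/scene.npy')
def st(n,m,W):
    p=W[m]; print(n,len(p),'mean',np.round(np.nanmean(p,0)*1e3,1),'min',np.round(np.nanmin(p,0)*1e3),'max',np.round(np.nanmax(p,0)*1e3)); return p
def box(r0,r1,c0,c1):
    m=np.zeros((480,640),bool); m[r0:r1,c0:c1]=1; return m
for n,W in(('T',T),):
    z=W[...,2]
    top=box(140,235,205,335)&(z>.092)&(z<.105)
    p=st('lockertop',top,W); r=cv2.minAreaRect((p[:,:2]*1000).astype(np.float32)); print(r,cv2.boxPoints(r).round(1).tolist())
    lab=top.astype(np.uint8); 
    st('posts',box(140,235,205,335)&(z>.130),W)
    st('chest',box(20,150,290,385)&(z>.15),W)
    for zz in((.112,.130),(.10,.111)): 
        st('bail%s'%(zz,),box(245,290,270,335)&(z>zz[0])&(z<zz[1]),W)
    p=st('hook',box(135,190,340,375)&(z>.14),W)
    st('gatepost',box(222,240,285,305)&(z>.12),W)
    q=st('disc',box(205,240,215,250)&(z>.1045)&(z<.112),W); print(cv2.minAreaRect((q[:,:2]*1000).astype(np.float32)))
    n_,l,s,cc=cv2.connectedComponentsWithStats((box(140,245,205,335)&(z>.130)).astype(np.uint8))
    for i in range(1,n_): st('post%d %s'%(i,cc[i].round(1)),l==i,W)
# scene points of high things
z=S[...,2]
for nm,b in(('posts',box(255,330,265,345)),):
    n_,l,s,cc=cv2.connectedComponentsWithStats((b&(z>.128)&(z<.15)).astype(np.uint8))
    for i in range(1,n_): 
        if s[i,4]>5: st('Spost%d %s'%(i,cc[i].round(1)),l==i,S)
p=st('Shook',box(200,270,190,250)&(z>.155)&(z<.2)&(S[...,1]<-.1),S)
p=st('Sbail',box(220,260,335,400)&(z>.108)&(z<.13),S); r=cv2.fitLine((p[:,:2]*1e3).astype(np.float32),2,0,.01,.01).ravel();print(r)
for n,W,b in(('top',T,(130,300,200,390)),('scene',S,(190,350,180,420))):
    i=cv2.imread(f'pics/{n}0.png')[b[0]:b[1],b[2]:b[3]]
    cv2.imwrite(f'pics/{n}c.png',cv2.resize(i,None,fx=3.3,fy=3.3,interpolation=2))
```

```text
lockertop 6019 mean [661.8  66.4 100.5] min [559. -60.  92.] max [761. 195. 105.]
((654.2011108398438, 52.952247619628906), (191.409423828125, 260.0838317871094), 10.233125686645508) [[536.9000244140625, 163.89999389648438], [583.0999755859375, -92.0], [771.5, -58.0], [725.2999877929688, 197.89999389648438]]
posts 178 mean [637.4  40.3 141.9] min [564. -11. 131.] max [672. 101. 150.]
chest 8530 mean [856.9 -67.2 174.9] min [ 724. -149.  151.] max [967.  15. 183.]
bail(0.112, 0.13) 218 mean [494.3   7.5 118. ] min [489. -40. 112.] max [500.  55. 124.]
bail(0.1, 0.111) 6 mean [493.    8.6 110.4] min [489. -40. 110.] max [498.  55. 111.]
hook 240 mean [ 708.6 -110.8  167.8] min [ 649. -141.  140.] max [761. -74. 190.]
gatepost 43 mean [568.8  17.2 135.5] min [563.  11. 121.] max [575.  24. 142.]
disc 271 mean [584.  143.4 106.8] min [559. 115. 105.] max [618. 174. 111.]
((589.40283203125, 142.08740234375), (58.244712829589844, 56.28701400756836), 14.648170471191406)
post1 [307.2 180.8] 33 mean [664.   -7.3 144.2] min [657. -11. 131.] max [672.  -3. 150.]
post2 [295.9 182.8] 35 mean [660
[... 311 characters left out ...]
[575.  24. 142.]
Spost1 [341.1 257.3] 38 mean [573.4  19.7 133.3] min [569.  14. 128.] max [577.  24. 138.]
Spost2 [282.  273.9] 119 mean [666.   -5.8 139.2] min [656. -13. 128.] max [673.  -2. 148.]
Spost3 [293.8 281.7] 119 mean [662.1  17.  138.4] min [652.  11. 128.] max [669.  21. 147.]
Spost4 [324.1 300.4] 129 mean [652.5  72.8 139.3] min [643.  67. 128.] max [659.  77. 147.]
Spost5 [338.9 309.6] 128 mean [647.7  98.3 138.8] min [638.  92. 128.] max [655. 102. 146.]
Shook 395 mean [ 700.2 -110.4  171.7] min [ 650. -123.  156.] max [ 758. -100.  191.]
Sbail 331 mean [497.4  12.8 117.1] min [488. -41. 108.] max [575.  57. 130.]
[5.01855277e-02 9.98739898e-01 4.97366730e+02 1.28462515e+01]
```

View pics/topc.png

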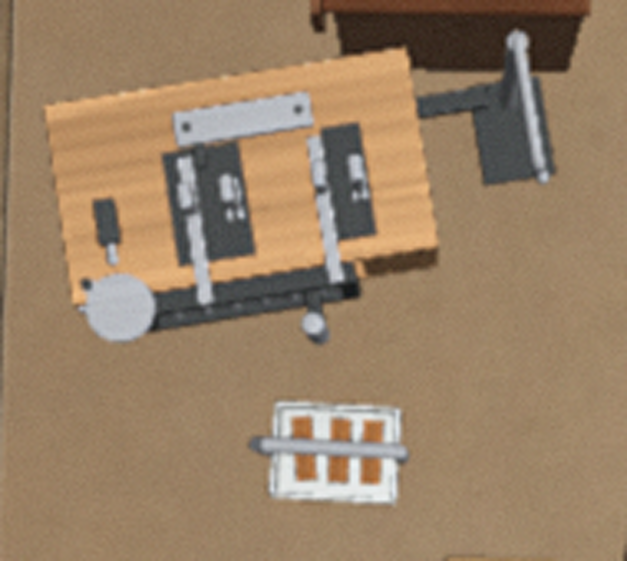

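View pics/scenec.png

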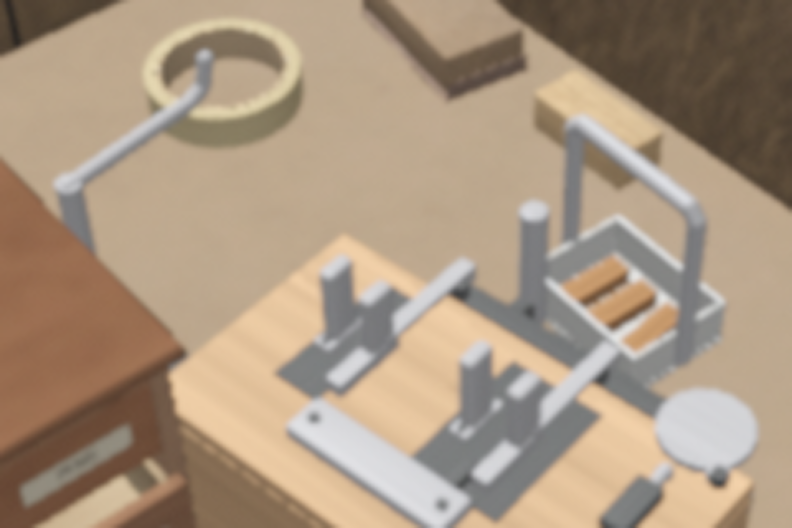

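The top view shows the locker at (275,185), hinge disc (235,222), gate post (295,228), hook (357,162) and caddy (301,267). The scene view agrees, and both catches stand at rest. Locker yaw is about 10° and caddy yaw about -3°. I'll move above the bail first.

Emit:
arm_command(
  xyz=[
    [15, -23, 0],
    [15, -23, 0],
    [15, -23, 0],
    [15, -23, 0],
    [15, -23, 0],
    [15, -23, 0],
    [15, -23, 0],
    [15, -23, 0],
    [15, -23, 0],
    [15, -23, 0],
    [15, -23, 0],
    [15, -23, 0],
    [15, -23, 0],
    [15, -23, 0],
    [15, -23, 0],
    [15, -23, 0],
    [15, -23, 0],
    [15, -23, 0],
    [15, -23, 0],
    [15, -23, 0],
  ],
  spin=[-3.6, -3.6, -3.6, -3.6, -3.6, -3.6, -3.6, -3.6, -3.6, -3.6, -3.6, -3.6, -3.6, -3.6, -3.6, -3.6, -3.6, -3.6, -3.6, -3.6],
  jaw=0.0,
)

```text
time: 2.1
tool_pos: [0.4872, 0.0296, 0.4044]
tool_rot: [-3.141, -0.0, 1.518]
contact_force: [0.2, 0.4, 0.4]
opening: 0.0458
grip_force: 0.0
```

Run:
```python
from h import *
T=np.load('/tmp/top.npy');S=np.load('/tmp/scene.npy')
W=cloud(read_camera('wrist'))
ya=np.array([-.174,.985]);xa=np.array([.985,.174])
for n,P in(('T',T),('S',S),('W',W)):
    P=P.reshape(-1,3)*1e3; x,y,z=P.T
    m=(abs(x-495)<18)&(abs(y-8)<36)&(z>108)&(z<130); b=P[m]
    if len(b)>10: print(n,'bail',len(b),cv2.fitLine(b[:,:2].astype(np.float32),2,0,.01,.01).ravel().round(3),b[:,2].max())
    m=(abs(x-495)<18)&(abs(y-8)<60)&(z>112)&(z<130); b=P[m]; print('bail y',np.percentile(b[:,1],[1,99]) if len(b) else 0)
    m=(x>640)&(x<775)&(y>-150)&(y<-70)&(z>155)&(z<196); h=P[m]
    if len(h)<10: continue
    u=h[:,:2]@xa; v=h[:,:2]@ya
    print(n,'hook',len(h)); 
    for a in range(620,740,10):
        k=(u>=a)&(u<a+10)
        if k.any(): print(a,k.sum(),'v',np.median(v[k]).round(1),np.percentile(v[k],[5,95]).round(1),'z',h[k,2].min().round(1),h[k,2].max().round(1))
    k=h[:,2]>182; print('tip',h[k].mean(0).round(1),'u',u[k].mean().round(1),'v',v[k].mean().round(1)) if k.any() else 0
s=observe(); print(s['time'],s['tool_pos']*1e3,np.degrees(s['tool_rot']),s['opening'])
```

```text
T bail 170 [4.50000e-02 9.99000e-01 4.94198e+02 7.46400e+00] 124.24757504472228
bail y [-37.55042803  53.0607167 ]
T hook 633
620 17 v -231.0 [-234.2 -227.6] z 172.7 189.8
630 19 v -231.9 [-235.1 -228.4] z 167.6 176.1
640 20 v -230.5 [-234.2 -227.9] z 166.5 177.7
650 20 v -231.5 [-234.4 -227.7] z 166.0 174.7
660 22 v -231.5 [-234.8 -228.2] z 165.7 175.4
670 19 v -231.0 [-234.9 -227.5] z 169.7 176.5
680 21 v -231.1 [-235.1 -228. ] z 169.0 174.5
690 20 v -231.4 [-234.8 -228. ] z 168.3 174.1
700 26 v -231.0 [-236.1 -226.6] z 156.9 176.8
710 24 v -236.3 [-275.9 -227.6] z 165.7 177.4
720 136 v -250.8 [-275.5 -213.7] z 166.5 179.5
730 200 v -239.7 [-274.4 -205.4] z 169.0 181.4
tip [ 652.9 -119.3  187.5] u 622.4 v -231.1
S bail 232 [4.00000e-02 9.99000e-01 4.95686e+02 9.21500e+00] 122.36903066900473
bail y [-35.30653305  53.52466512]
S hook 945
620 64 v -230.2 [-233.8 -227.9] z 168.8 191.4
630 35 v -230.5 [-234.8 -228.4] z 166.7 175.0
640 29 v -230.3 [-234.4 -228.1] z 167.0 173.6
650 32 v -230.1 [-233.9 -227.9] z 165.8 174.8
660 32 v -230.2 [-233.9 -228.3] z 165.7 173.8
670 30 v -230.0 [-234.  -227.9] z 167.0 174.1
680 33 v -230.1 [-234.3 -227.9] z 164.7 174.3
690 33 v -229.5 [-233.2 -227.4] z 166.9 173.3
700 63 v -229.1 [-236.5 -226.1] z 155.4 173.4
710 63 v -231.0 [-274.1 -226.4] z 155.9 175.3
720 141 v -251.9 [-274.3 -219.1] z 171.8 177.3
730 260 v -239.3 [-274.9 -204.3] z 172.6 177.7
tip [ 653.9 -118.7  187.3] u 623.5 v -230.7
W bail 945 [3.60000e-02 9.99000e-01 4.95123e+02 9.58300e+00] 119.4193127179517
bail y [-36.1839429   51.35129922]
2.15 [489.11122111  26.9282159  404.34844002] [1.79922468e+02 1.10997004e-01 8.67184288e+01] 0.04588515458537434
```

Emit:
arm_command(
  xyz=[
    [3.5, 0, -10],
    [3.5, 0, -21],
    [0, 0, -25],
    [0, 0, -25],
    [0, 0, -20],
    [0, 0, -15],
    [0, 0, -10],
    [0, 0, -5],
    [0, 0, 0],
    [0, 0, 0],
  ],
  spin=[1, 0, 0, 0, 0, 0, 0, 0, 0, 0],
)

```text
time: 3.15
tool_pos: [0.4939, 0.0308, 0.2742]
tool_rot: [3.141, 0.0, 1.539]
contact_force: [0.6, -0.3, 0.5]
opening: 0.0458
grip_force: 0.0
```

Emit:
arm_command(
  xyz=[
    [0, 0, 0],
    [0, 0, 0],
    [0, 0, 0],
    [0, 0, 0],
    [0, 0, 0],
    [0, 0, 0],
    [0, 0, 0],
    [0, 0, 0],
    [0, 0, 0],
    [0, 0, 0],
  ],
  spin=[0, 0, 0, 0, 0, 0, 0, 0, 0, 0],
  jaw=-1,
  squeeze=45,
)

```text
time: 4.15
tool_pos: [0.4939, 0.0306, 0.2739]
tool_rot: [3.141, 0.0, 1.539]
contact_force: [0.8, 0.5, 1.4]
opening: 0.0088
grip_force: 45.0
```

Emit:
arm_command(
  xyz=[
    [0, 0, 3],
    [0, 0, 7],
    [0, 0, 10],
    [0, 0, 10],
    [0, 0, 10],
    [0, 0, 10],
    [0, 0, 10],
    [0, 0, 10],
    [0, 0, 10],
    [0, -5, 10],
    [0, -10, 7],
    [0, -15, 3],
    [0, -15, 0],
    [0, -15, 0],
    [0, -15, 0],
    [0, -15, 0],
    [0, -15, 0],
    [0, -12, 0],
    [0, -6.5, 0],
    [0, 0, 0],
  ],
  spin=[0, 0, 0, 0, 0, 0, 0, 0, 0, 0, 1, 1.3, 2, 2, 2, 2, 1, 1, 0, 0],
)

```text
time: 6.15
tool_pos: [0.4937, -0.0936, 0.3739]
tool_rot: [3.141, 0.0, 1.752]
contact_force: [-0.1, 0.4, -2.6]
opening: 0.0086
grip_force: 45.0
```

Emit:
arm_command(
  xyz=[
    [5, 0, 0],
    [10, 0, 0],
    [12, 0, 0],
    [12, 0, 0],
    [12, 0, 0],
    [12, 0, 0],
    [12, 0, 0],
    [12, 0, 0],
    [10, 0, 0],
    [8, 0, 0],
    [3, 0, 0],
    [0, 0, 0],
    [0, 0, 0],
  ],
  spin=[0, 0, 0, 0, 0, 0, 0, 0, 0, 0, 0, 0, 0],
)

```text
time: 7.45
tool_pos: [0.6016, -0.0927, 0.3736]
tool_rot: [-3.141, -0.0, 1.753]
contact_force: [-0.6, -0.2, -2.5]
opening: 0.0087
grip_force: 45.0
```

Run:
```python
from h import *
for n in('scene',):
    c=snap(n,f'pics/{n}1.png')
    i=c['img'][130:350,160:480,::-1]; cv2.imwrite('pics/s1c.png',cv2.resize(i,None,fx=2.4,fy=2.4))
s=observe(); print(s['time'],s['tool_pos']*1e3,np.degrees(s['tool_rot']),s['opening'],s['contact_force'],s['torque'])
```

```text
7.5 [601.54883273 -92.77356828 373.74415792] [-1.79984885e+02 -6.08906474e-03  1.00456423e+02] 0.0083136863129781 [-0.49317986  0.44790679 -2.40631928] [-0.04783598  0.05337847  0.05746094]
```

View pics/s1c.png

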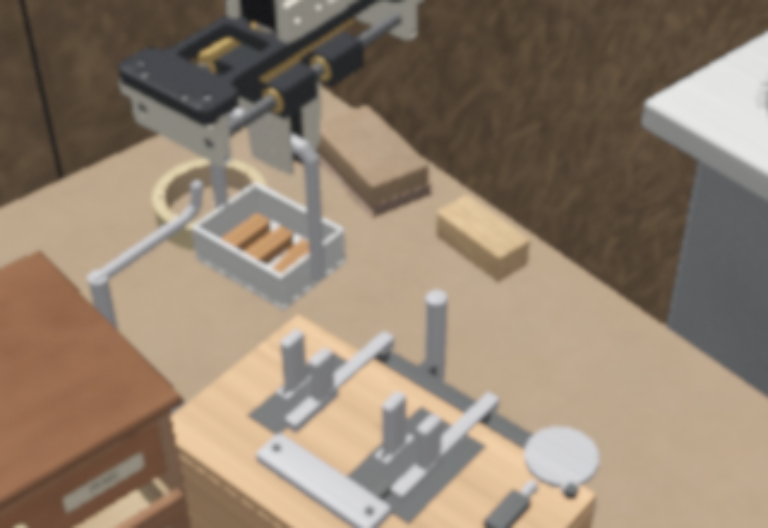

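The caddy hangs level in the grip at crop (265,245), its bail in line with the hook tip at (197,190). I'll move in over the hook.

Emit:
arm_command(
  xyz=[
    [5, 0, 0],
    [10, 0, 0],
    [10, 0, 0],
    [10, 0, 0],
    [10, 0, 0],
    [10, 0, 0],
    [8, 0, 0],
    [5, 0, 0],
    [2, 0, 0],
    [0, 0, 0],
    [0, 0, 0],
  ],
  spin=[0, 0, 0, 0, 0, 0, 0, 0, 0, 0, 0],
)

```text
time: 8.6
tool_pos: [0.6716, -0.0929, 0.3737]
tool_rot: [-3.141, -0.0, 1.753]
contact_force: [-0.2, 0.3, -3.1]
opening: 0.0083
grip_force: 45.0
```

Run:
```python
from h import *
c=snap('scene','pics/scene2.png'); P=np.load('/tmp/scene.npy').reshape(-1,3)*1e3
i=c['img'][130:290,160:400,::-1]; cv2.imwrite('pics/s2c.png',cv2.resize(i,None,fx=3.2,fy=3.2))
x,y,z=P.T; m=(x>655)&(x<700)&(y>-165)&(y<-105)&(z>209)&(z<222); b=P[m]; print(len(b),b.mean(0) if len(b) else 0, b.min(0),b.max(0))
s=observe(); print(s['time'],s['tool_pos']*1e3,s['contact_force'])
```

```text
20 [ 682.6490283  -139.67212574  216.05839325] [ 679.89179324 -145.4450162   210.45219152] [ 684.99186487 -135.38360539  219.74798832]
8.65 [671.55154674 -92.85177161 373.82660914] [-0.03800008  0.02777605 -2.39224179]
```

View pics/s2c.png

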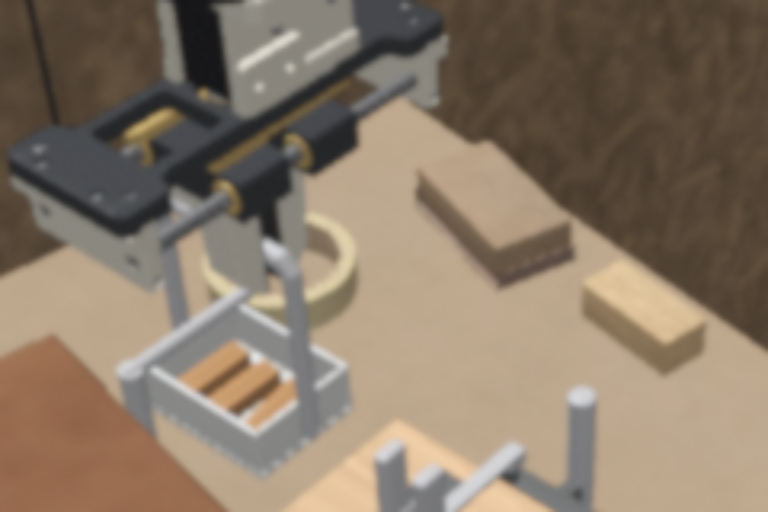

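The rod runs inside the bail between its legs, crop (240,300). I'll lower onto it now.

Emit:
arm_command(
  xyz=[
    [0, 0, -4],
    [0, 0, -6],
    [0, 0, -6],
    [0, 0, -6],
    [0, 0, -4],
    [0, 0, -3],
    [0, 0, -2],
    [0, 0, -2],
    [0, 0, -1],
    [0, 0, -1],
    [0, 0, 0],
  ],
  spin=[0, 0, 0, 0, 0, 0, 0, 0, 0, 0, 0],
)

```text
time: 9.75
tool_pos: [0.6718, -0.0928, 0.3387]
tool_rot: [3.142, -0.0, 1.753]
contact_force: [0.4, -0.6, -2.7]
opening: 0.0087
grip_force: 45.0
```

Emit:
arm_command(
  xyz=[
    [0, 0, -1],
    [0, 0, 0],
    [0, 0, 0],
  ],
  spin=[0, 0, 0],
)

```text
time: 10.05
tool_pos: [0.6718, -0.0928, 0.3378]
tool_rot: [3.142, 0.0, 1.753]
contact_force: [-0.3, 0.2, -2.6]
opening: 0.0083
grip_force: 45.0
```

Emit:
arm_command(
  xyz=[
    [0, 0, -1],
    [0, 0, 0],
    [0, 0, 0],
  ],
  spin=[0, 0, 0],
)

```text
time: 10.35
tool_pos: [0.6718, -0.0929, 0.3368]
tool_rot: [3.141, 0.0, 1.753]
contact_force: [0.2, -0.1, -1.2]
opening: 0.0087
grip_force: 45.0
```

Emit:
arm_command(
  xyz=[
    [0, 0, -0.5],
    [0, 0, 0],
    [0, 0, 0],
  ],
  spin=[0, 0, 0],
)

```text
time: 10.65
tool_pos: [0.6718, -0.0928, 0.3365]
tool_rot: [3.141, 0.0, 1.753]
contact_force: [0.6, 0.9, -1.3]
opening: 0.0085
grip_force: 45.0
```

Emit:
arm_command(
  xyz=[
    [0, 0, -0.4],
    [0, 0, 0],
    [0, 0, 0],
  ],
  spin=[0, 0, 0],
  squeeze=5,
)

```text
time: 10.95
tool_pos: [0.6719, -0.0928, 0.3362]
tool_rot: [3.141, 0.0, 1.753]
contact_force: [-0.7, -0.6, 1.1]
opening: 0.0097
grip_force: 5.0
```

Emit:
arm_command(
  xyz=[
    [0, 0, 0],
    [0, 0, 0],
    [0, 0, 0],
    [0, 0, 0],
    [0, 0, 0],
    [0, 0, 0],
  ],
  spin=[0, 0, 0, 0, 0, 0],
  jaw=-0.4,
)

```text
time: 11.55
tool_pos: [0.6718, -0.0928, 0.3358]
tool_rot: [3.142, -0.0, 1.753]
contact_force: [-0.5, -0.4, 0.9]
opening: 0.0271
grip_force: 0.0
```

Run:
```python
from h import *
c=snap('scene','pics/scene3.png')
i=c['img'][130:290,160:400,::-1]; cv2.imwrite('pics/s3c.png',cv2.resize(i,None,fx=3.2,fy=3.2))
s=observe(); print(s['time'],s['tool_pos']*1e3,s['contact_force'],s['opening'])
```

```text
11.6 [671.78960609 -92.86869156 335.8164282 ] [ 0.2369074  -0.86305128  1.09811529] 0.027706449711814674
```

View pics/s3c.png

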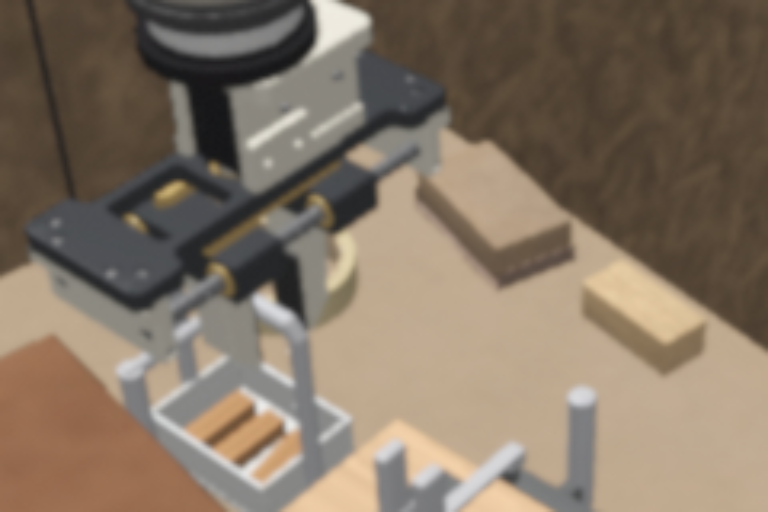

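The caddy hangs by itself on the hook, bail on the rod at crop (190,330), level. I'll retreat upward, then turn over the outer catch.

Emit:
arm_command(
  xyz=[
    [0, 0, 5],
    [0, 0, 10],
    [0, 0, 20],
    [0, 0, 20],
    [0, 0, 20],
    [0, 0, 10],
    [-1, 9, 0],
    [-1, 9, 0],
    [-1, 9, 0],
    [-1, 9, 0],
    [-1, 9, 0],
    [-1, 9, 0],
    [-1, 9, 0],
    [-1, 9, 0],
    [0, 9, 0],
    [0, 9, 0],
    [0, 2, 0],
    [0, 0, 0],
  ],
  spin=[0, 0, 0, 0, 0, 0, 8.1, 8.1, 8.1, 8.1, 8.1, 8.1, 8.1, 8.1, 8.1, 8.1, 8.1, 0],
)

```text
time: 13.4
tool_pos: [0.6637, -0.0003, 0.421]
tool_rot: [3.141, -0.0, -2.973]
contact_force: [-0.5, 0.2, -0.2]
opening: 0.0276
grip_force: 0.0
```

Emit:
arm_command(
  xyz=[
    [0, 0, 0],
    [0, 0, 0],
    [0, 0, 0],
  ],
  spin=[0, 0, 0],
  jaw=0.3,
)

```text
time: 13.7
tool_pos: [0.6638, -0.0011, 0.4208]
tool_rot: [3.142, -0.0, -2.977]
contact_force: [-1.1, 0.9, -0.3]
opening: 0.047
grip_force: 0.0
```

Run:
```python
from h import *
for n in('wrist','top'):
    P=cloud(read_camera(n)).reshape(-1,3)*1e3; x,y,z=P.T
    for nm,cx,cy in(('of',665,-6.5),('os',661,16.4),('if',651,72),('is',646.7,97.4),('gp',571,18.5)):
        m=(abs(x-cx)<13)&(abs(y-cy)<10)&(z>(130 if nm!='gp' else 125))&(z<152)
        if m.sum()>5: b=P[m];r=cv2.minAreaRect(b[:,:2].astype(np.float32)); print(n,nm,m.sum(),np.median(b,0).round(1),np.round(r[0],1),np.round(r[1],1),round(r[2],1))
    m=(x>640)&(x<710)&(y>-165)&(y<-65)&(z>172)&(z<188); b=P[m]; print(n,'hung',m.sum(),b.min(0) if len(b) else 0,b.max(0) if len(b) else 0)
s=observe(); print(s['time'],s['tool_pos']*1e3,np.degrees(s['tool_rot']),s['opening'])
```

```text
wrist of 221 [664.1  -8.2 143.3] [665.6  -8.2] [15.7  8. ] 12.5
wrist os 215 [660.   14.4 142.3] [661.2  14.7] [15.4  7.6] 10.3
wrist if 284 [650.6  69.  142.9] [651.4  70.7] [16.1  8.6] 10.8
wrist is 295 [646.2  94.2 142. ] [646.8  96.1] [15.8  8.3] 11.2
wrist gp 303 [570.4  16.  135.4] [570.3  16.3] [13.5 13.1] 12.6
wrist hung 2145 [ 649.52315401 -163.45280811  172.00202016] [687.53199067 -68.22199749 187.95111395]
top of 25 [661.5  -7.1 145.4] [662.5  -7. ] [10.5  7.8] 3.8
top os 27 [657.3  15.4 143.8] [658.6  15.3] [11.5  7.8] 13.4
top if 23 [646.3  71.8 144.5] [649.1  71.1] [11.7  7.4] 13.2
top is 15 [641.3  94.3 142.2] [643.   94.8] [ 5.2 10.5] 73.8
top hung 249 [ 649.62099084 -161.473771    172.0295118 ] [709.89147776 -67.14801074 187.90033282]
13.8 [663.80478575  -1.05649017 420.80897775] [ 1.79991341e+02 -4.75563172e-04 -1.70514973e+02] 0.05502706215061135
```

Emit:
arm_command(
  xyz=[
    [0, 0, -10],
    [0, 0, -20],
    [0, 0, -20],
    [0, 0, -20],
    [0, 0, -15],
    [0, 0, -10],
    [0, 0, -10],
    [0, 0, -10],
    [0, 0, -6],
    [0, 0, -4],
    [0, 0, 0],
    [0, 0, 0],
  ],
  spin=[0.4, 0, 0, 0, 0, 0, 0, 0, 0, 0, 0, 0],
)

```text
time: 15.0
tool_pos: [0.6639, -0.0008, 0.2962]
tool_rot: [-3.141, 0.001, -2.968]
contact_force: [0.6, 0.8, 0.3]
opening: 0.0597
grip_force: 0.0
```

Emit:
arm_command(
  xyz=[
    [0, 0, 0],
    [0, 0, 0],
    [0, 0, 0],
    [0, 0, 0],
    [0, 0, 0],
    [0, 0, 0],
    [0, 0, 0],
    [0, 0, 0],
    [0, 0, 0],
    [0, 0, 0],
  ],
  spin=[0, 0, 0, 0, 0, 0, 0, 0, 0, 0],
  jaw=-1,
  squeeze=25,
)

```text
time: 16.0
tool_pos: [0.664, -0.002, 0.2961]
tool_rot: [-3.14, 0.001, -2.968]
contact_force: [1.1, -4.8, -0.3]
opening: 0.0194
grip_force: 25.0
```

Emit:
arm_command(
  xyz=[
    [0, 0, 0],
    [0, 0, 0],
    [0, 0, 0],
    [0, 0, 0],
    [0, 0, 10],
    [0, 0, 15],
    [0, 0, 15],
    [-2, 13, 0],
    [-4, 19.5, 0],
    [-4, 19.5, 0],
    [-2, 15, 0],
    [-2, 11, 0],
    [0, 0, 0],
    [0, 0, -15],
    [0, 0, -15],
    [0, 0, -7],
    [0, 0, -3],
    [0, 0, 0],
  ],
  spin=[0, 0, 0, 0, 0, 0, 0, 0, 0, 0, 0, 0, 0, 0, 0, 0, 0, 0],
  jaw=0.3,
)

```text
time: 17.8
tool_pos: [0.6499, 0.0769, 0.2957]
tool_rot: [3.142, -0.0, -2.968]
contact_force: [0.2, 0.4, 0.6]
opening: 0.0596
grip_force: 0.0
```

Emit:
arm_command(
  xyz=[
    [0, 0, 0],
    [0, 0, 0],
    [0, 0, 0],
    [0, 0, 0],
    [0, 0, 0],
    [0, 0, 0],
    [0, 0, 0],
    [0, 0, 0],
    [0, 0, 0],
    [0, 0, 0],
  ],
  spin=[0, 0, 0, 0, 0, 0, 0, 0, 0, 0],
  jaw=-1,
  squeeze=25,
)

```text
time: 18.8
tool_pos: [0.65, 0.0767, 0.2965]
tool_rot: [-3.141, 0.001, -2.968]
contact_force: [1.4, -4.8, 5.4]
opening: 0.0194
grip_force: 25.0
```

Emit:
arm_command(
  xyz=[
    [0, 0, 0],
    [0, 0, 0],
    [0, 0, 0],
    [0, 0, 0],
    [0, 0, 10],
    [0, 0, 20],
    [0, 0, 15],
    [-8, -6, 0],
    [-16, -12, 0],
    [-16, -12, 0],
    [-16, -12, 0],
    [-12, -10, 0],
    [-8, -6, 0],
    [-3.5, -1.5, 0],
    [0, 0, 0],
  ],
  spin=[0, 0, 0, 0, 0, 0, 0, 0, 0, 0, 0, 0, 0, 0, 0],
  jaw=0.3,
)

```text
time: 20.3
tool_pos: [0.57, 0.0175, 0.3408]
tool_rot: [3.141, -0.0, -2.968]
contact_force: [-0.1, 0.2, -0.5]
opening: 0.0599
grip_force: 0.0
```

Run:
```python
from h import *
for n in('wrist','top','scene'):
    P=cloud(read_camera(n)).reshape(-1,3)*1e3; x,y,z=P.T
    for nm,cx,cy in(('of',665,-6.5),('os',662.5,5),('if',651,72),('is',649,84),('gp',571,18.5)):
        m=(abs(x-cx)<13)&(abs(y-cy)<(5 if nm!='gp' else 12))&(z>(130 if nm!='gp' else 125))&(z<152)
        if m.sum()>5: b=P[m];r=cv2.minAreaRect(b[:,:2].astype(np.float32)); print(n,nm,m.sum(),np.median(b,0).round(1),np.round(r[0],1),np.round(r[1],1),round(r[2],1))
    m=(x>640)&(x<710)&(y>-165)&(y<-65)&(z>172)&(z<188); b=P[m]; print(n,'hung',m.sum(),b.min(0) if len(b) else 0,b.max(0) if len(b) else 0)
s=observe(); print(s['time'],s['tool_pos']*1e3,np.degrees(s['tool_rot']),s['opening'])
```

```text
wrist gp 501 [568.   16.2 135.4] [569.5  16.4] [13.5 13.5] 14.4
wrist hung 0 0 0
top hung 284 [ 649.60254033 -161.66298797  172.0279944 ] [709.21225396 -67.16016336 187.5421362 ]
scene of 93 [667.8  -5.8 142.4] [665.3  -7.5] [16.5  8.3] 16.0
scene os 110 [663.7   6.5 140.7] [662.8   5. ] [16.7  9.4] 1.1
scene if 105 [653.5  73.3 141.6] [650.9  71.9] [ 8.7 16.9] 88.0
scene is 116 [650.6  84.9 140.5] [648.   83.7] [17.   8.1] 5.2
scene gp 89 [571.3  19.4 135.7] [569.8  17.8] [12.6 12.5] 53.0
scene hung 421 [ 651.43033636 -160.75782926  172.06535611] [705.49108814 -66.97337526 187.80350675]
20.45 [570.62951717  17.96310259 340.77351324] [ 1.79992708e+02  2.03732996e-02 -1.70021629e+02] 0.05962246551946506
```

Both catches show 12 mm post spacing, so they are fully squeezed. The caddy still hangs. Next I grip the post.

Emit:
arm_command(
  xyz=[
    [0, 0, -10],
    [0, 0, -20],
    [0, 0, -15],
    [0, 0, -7],
    [0, 0, -4],
    [0, 0, 0],
  ],
  spin=[0, 0, 0, 0, 0, 0],
)

```text
time: 21.05
tool_pos: [0.5704, 0.0178, 0.2844]
tool_rot: [3.141, -0.001, -2.968]
contact_force: [0.2, 0.6, -0.6]
opening: 0.0598
grip_force: 0.0
```

Emit:
arm_command(
  xyz=[
    [0, 0, 0],
    [0, 0, 0],
    [0, 0, 0],
    [0, 0, 0],
    [0, 0, 0],
    [0, 0, 0],
    [0, 0, 0],
    [0, 0, 0],
    [0, 0, 0],
  ],
  spin=[0, 0, 0, 0, 0, 0, 0, 0, 0],
  jaw=-1,
  squeeze=35,
)

```text
time: 21.95
tool_pos: [0.5704, 0.017, 0.2849]
tool_rot: [-3.14, 0.0, -2.968]
contact_force: [0.5, -5.1, 0.7]
opening: 0.013
grip_force: 35.0
```

Run:
```python
from h import *
a=np.radians(-95.35-4*np.arange(0,25)); p=124.5*np.stack([np.cos(a),np.sin(a)],1)
print(np.diff(p,axis=0).round(1).tolist())
```

```text
[[-8.6, 1.1], [-8.5, 1.7], [-8.4, 2.3], [-8.2, 2.9], [-8.0, 3.4], [-7.7, 4.0], [-7.4, 4.5], [-7.1, 5.0], [-6.7, 5.5], [-6.3, 6.0], [-5.9, 6.4], [-5.4, 6.8], [-4.9, 7.1], [-4.4, 7.5], [-3.9, 7.8], [-3.3, 8.0], [-2.8, 8.2], [-2.2, 8.4], [-1.6, 8.5], [-1.0, 8.6], [-0.4, 8.7], [0.2, 8.7], [0.8, 8.7], [1.4, 8.6]]
```

Emit:
arm_command(
  xyz=[
    [-4, 0, 0],
    [-4.6, 0.2, 0],
    [-8.5, 1.7, 0],
    [-8.4, 2.3, 0],
    [-8.2, 2.9, 0],
    [-8, 3.4, 0],
  ],
  spin=[-2, -2, -4, -4, -4, -4],
)

```text
time: 22.55
tool_pos: [0.5286, 0.028, 0.2849]
tool_rot: [-3.141, 0.001, 2.963]
contact_force: [1.3, -2.3, -1.4]
opening: 0.013
grip_force: 35.0
```

Emit:
arm_command(
  xyz=[
    [-7.7, 4, 0],
    [-7.4, 4.5, 0],
    [-7.1, 5, 0],
    [-6.7, 5.5, 0],
    [-6.3, 6, 0],
    [-5.9, 6.4, 0],
  ],
  spin=[-4, -4, -4, -4, -4, -4],
)

```text
time: 23.15
tool_pos: [0.4876, 0.059, 0.2849]
tool_rot: [-3.141, 0.002, 2.545]
contact_force: [1.8, -6.6, -0.9]
opening: 0.0132
grip_force: 35.0
```

Emit:
arm_command(
  xyz=[
    [-5.4, 6.8, 0],
    [-4.9, 7.1, 0],
    [-4.4, 7.5, 0],
    [-3.9, 7.8, 0],
    [-3.3, 8, 0],
    [-2.8, 8.2, 0],
  ],
  spin=[-4, -4, -4, -4, -4, -4],
)

```text
time: 23.75
tool_pos: [0.4623, 0.1049, 0.2849]
tool_rot: [-3.141, 0.0, 2.126]
contact_force: [-0.3, -4.4, 0.7]
opening: 0.0133
grip_force: 35.0
```

Emit:
arm_command(
  xyz=[
    [-2.2, 8.4, 0],
    [-1.6, 8.5, 0],
    [-1, 8.6, 0],
    [-0.4, 8.7, 0],
    [0.2, 8.7, 0],
    [0, 0, 0],
    [0, 0, 0],
    [0, 0, 0],
    [0, 0, 0],
  ],
  spin=[-4, -4, -4, -4, -4, 0, 0, 0, 0],
)

```text
time: 24.65
tool_pos: [0.4574, 0.1475, 0.2849]
tool_rot: [-3.14, -0.0, 1.78]
contact_force: [-4.7, -3.3, 5.1]
opening: 0.0134
grip_force: 35.0
```

Run:
```python
from h import *
c=snap('scene','pics/scene4.png'); d=snap('top','pics/top4.png')
a=c['img'][130:430,160:460,::-1]; b=d['img'][120:320,200:400,::-1]
cv2.imwrite('pics/f.png',np.hstack([cv2.resize(a,(400,400)),cv2.resize(b,(400,400))]))
s=observe(); print(s['time'],s['tool_pos']*1e3,np.degrees(s['tool_rot']),s['opening'],s['contact_force'])
```

```text
24.75 [457.37189907 147.5147153  284.86427497] [-1.79924500e+02 -1.10189272e-02  1.01992827e+02] 0.012961899249744148 [-3.89365035 -3.37137708  4.43160375]
```

View pics/f.png

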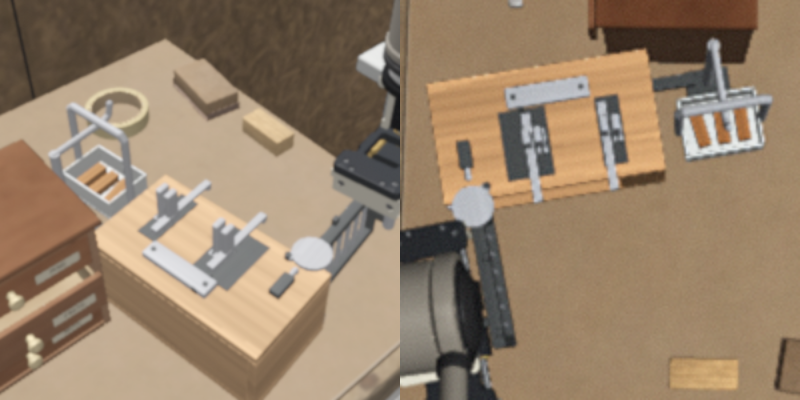

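The gate stands about 88° open, held by its post, right crop (490,280). The caddy hangs at right crop (722,120), and the bystanders are where they were.

```bash
python3 -c "from cell import *; print(hand_in())"
```

```text
the job is handed in; nothing more can be done
None
```

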